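# Shut the empty parts tray and draw out the one with the bearing

## Robot

A 6-joint arm with a two-finger parallel gripper is mounted at the origin on the work surface. World frame = base frame: x ahead of the robot, y to its left, z up, the work surface at z = 0. Lengths are in mm, angles in rad, forces in N, time in s.
With the tool pointing down it reaches from about 325 to 875 mm from the base axis. Payload 4.4 kg.
Tool frame: the origin (TCP) lies at the very end of the fingers, on their centre line; the grasp point (between the pads) lies 19 mm behind it; z points along the fingers, y is the line along which they close (so a half turn about z gives the same grasp; the last joint's range is limited). The gripper opens to 85 mm and grips with 20 to 120 N. Pads are 22 mm wide; open, the fingers measure 114 mm over their backs; the gripper's body (76 mm by 85 mm) begins 54 mm behind the grasp point. The pads swing forward as they close: fully open they stand 13 mm farther back than shut.
Start: joints at [-1.468, 0.207, 1.542, -0, 1.393, -0.15], TCP at [144.361, -556.585, 231.282] pointing down, gripper open.
Joint ranges: [-2.73, 2.73], [-0.86, 2.22], [0.23, 2.46], [-1.11, 4.25], [0.08, 2.63], [-2.82, 2.82]. Speed limits (rad/s): [2.79, 2.79, 3.14, 3.14, 3.14, 3.14].

## Interface

Orientations are given as a unit quaternion [x, y, z, w].
In Python, from plant import manip gives the robot as it stands.
- The arm moves only by the tool arm_command, never from a script. Its argument "commands" is a list of rows, each an object of numbers: "tx", "ty", "tz": the shift along the tool's x, y, z in units of 40 mm (1.0 is 40 mm); "spin": the turn about the tool's z in units of 5 degrees (1.0 is 5 degrees). A call has 1 to 20 rows; each row is the pose to reach, as a shift and turn from the pose commanded when the call began, along the tool's axes at that moment; what a row does not reach only later rows make up. A row lasts 1/10 s, in which the tool goes at most 50 mm and 8.59 degrees, less where a joint would pass 70% of its speed; a pose out of reach is approached as far as the arm can. A call with a gripper value outside its range is refused whole. "claw" is the opening, from -1 (shut) to 1 (fully open), set as the call begins (left out, the last holds). The fingers move at their own pace and stop on an object; the grip force is fixed at half the most. Time passes only in rows, so rows that repeat a pose let the fingers close. It gives the time, the measured TCP pose, the force, the opening and the grip force at its end, in the units of the state.
- manip.get_obs(): the state, without advancing time (a new reading comes with each control period).
- manip.capture(name): name is "side" or "top"; returns the picture (400x640x3 uint8, red, green, blue); there is no depth.
- manip.camera_model(name): a dict with "fx", "fy", "cx", "cy" (pixels), "rvec" (rotation vector, rad) and "tvec" (3), from world to camera coordinates, as OpenCV has them. Camera axes: x right, y down, z forward; pixel columns grow to the right and rows downward; lengths in mm; the calibration is good to about 2 mm. A picture is of the moment at which its call begins. camera_model takes no time and is no camera call.
- manip.finish_job(): hands the job in; it is judged then, once.
The state is a dict: "t": time; "joint_positions": joint angles; "joint_velocities": joint speeds; "joint_efforts": joint torques, N m; "ee_pos": TCP position; "eef_rot": TCP orientation; "contact_force": force on the tool from outside, world axes, zero at the start; "torque": the same for the moment, N m; "opening": opening from 0.0 (shut) to 1.0 (fully open); "gripper_force": force on a finger pad.
Only numpy, scipy, OpenCV 4.12 (cv2) and the standard library are available. Lean on these libraries where they do the work, as an engineer would, in place of code of your own. Each camera call takes 0.05 s, during which the arm holds its last target. There are 200 camera calls.

## Task

In the low green parts rack one of the three trays, the empty one, has been left standing out: push it fully home. Then hook a fingertip behind the front lip of the tray that holds the steel bearing ring and draw that tray all the way out to its stop, without pinching any tray front between the fingers. The bearing stays lying in its tray; leave the third tray shut and do not disturb the bolt in it or the can, the block and the jar on the bench.

Things in the scene. Friction and masses are not known exactly. Their poses are not given: they have to be found in the camera images.
- empty_tray (a joint): Slide of the empty tray, m: 0 = fully home, 0.11 = at its outer stop. Starts 0.06 to 0.105. The three trays are alike: steel, 205 mm long, 104 mm wide in front, side by side at 110 mm pitch in any order, sliding level out of the rack's front towards the robot; sliding takes about 3 N and they stay where left.
- bearing_tray (a joint): Slide of the tray with the bearing ring, m: 0 = fully home (its start), 0.11 = at its outer stop.
- bolt_tray (a joint): Slide of the third tray, which holds the bolt, m: 0 = fully home (its start and where it must stay).
- empty_face: Green front panel of the empty tray, 8 mm thick, 104 mm wide, 44 mm tall. Origin: middle of the lower edge of its outer side (the side towards the robot), 10 mm above the bench; it moves with the tray. x points level into the rack (the closing direction, rack turned up to 0.25 rad), y along the front, z up. Close the tray by pushing the panel's outer side along +x.
- empty_lip: Bare steel lip plate, 4 mm thick, 96 mm wide, 50 mm tall, fixed behind the empty tray's green front panel. Origin: middle of the lower edge of its inner side, 12 mm inwards of the panel's outer side; axes as for empty_face.
- bearing_face: Green front panel of the tray with the bearing; shape, origin and axes as for empty_face.
- bearing_lip: Steel lip plate of the tray with the bearing, 4 mm thick, 96 mm wide, 50 mm tall, 6 mm taller than the green panel before it. Origin: middle of the lower edge of its inner side (away from the robot), 10 mm above the bench (lip's top: 60 mm above the bench); it moves with the tray. x points level into the rack (the tray opens along -x), y along the front, z up.
- bearing_bay (a point): Middle of the floor of the empty finger bay behind the bearing tray's lip, 13 mm above the bench; moves with the tray, axes as bearing_lip. The bay is open at the top, 55 mm long in x (lip's inner side at -27.5 mm, a 22 mm high cross wall at +27.5 mm) and 92 mm wide. Beyond that wall is the bearing's compartment, 65 mm long; beyond that the shut tray lies under the rack's roof.
- rack: Green steel parts rack, fixed to the bench, 352 mm wide, 200 mm deep, 79 mm tall at the rear where it is roofed; low rails 30 mm high part the trays in front. Origin: on the bench under the middle of the line of the shut trays' fronts; x points level into the rack, y along its front, z up.
- bearing: Loose steel bearing ring, 52 mm outside, 25 mm bore, 15 mm thick, lying flat in its tray's middle compartment. Origin: centre of its underside.
- bolt: Loose steel bolt standing on its round head (38 mm across, 14 mm tall), shank 20 mm across, 59 mm tall in all, in the third tray's middle compartment. Origin: centre of its underside.
- can: Loose plain steel can beside the rack, 74 mm across, 90 mm tall. Origin: centre of its underside.
- block: Loose wooden block beside the rack, 70 x 50 x 45 mm. Origin: centre of its underside.
- jar: Loose amber glass jar with a dark cap beside the rack, 60 mm across, 75 mm tall. Origin: centre of its underside.
Mind the look-alikes: they are no part of the job. Of the things like the bearing, leave any that is red; of the rest the larger one is meant.

How it is judged:
By the outcome, as a careful person would: the job done as asked, in the order asked, and still so for the second after the job is handed in, with the robot touching nothing.
It also fails if it takes over 45 s, if anything falls off the work surface, if the arm or the gripper's body presses on something with over 40 N, if the wrist force passes 120 N, or if a joint passes its speed limit or range.

## Working session

There is one attempt and no reset: what is moved stays moved. The work goes in short steps, Python scripts to look and compute and a tool call to move; the robot and the scene stay as the last step left them, time stands still between calls to the robot, and variables do not carry over. Pictures are saved under pics/ and viewed, at most 10 in all, crops included, and the job is handed in when it is done.

Besides the shell and the picture viewer there is one more tool, called as a command line: name --argument value ..., lists and objects as JSON in quotes. arm_command: Moves the arm, as the interface text tells. Its arguments: {"type":"object","properties":{"commands":{"type":"array","items":{"type":"object","properties":{"tx":{"type":"number"},"ty":{"type":"number"},"tz":{"type":"number"},"spin":{"type":"number"}}}},"claw":{"type":"number"}},"required":["commands"]}

```bash
mkdir -p pics; cat > h.py <<'E'
import numpy as np, cv2
from plant import manip
def cam(n):
    m=manip.camera_model(n); R=cv2.Rodrigues(np.array(m["rvec"],float))[0]
    return m,R,np.array(m["tvec"],float).ravel()
def ray(n,u,v,z):
    m,R,t=cam(n); d=R.T@np.array([(u-m["cx"])/m["fx"],(v-m["cy"])/m["fy"],1]); c=-R.T@t
    return c+d*(z-c[2])/d[2]
def proj(n,p):
    m,R,t=cam(n); q=R@np.array(p,float)+t
    return q[0]/q[2]*m["fx"]+m["cx"],q[1]/q[2]*m["fy"]+m["cy"]
def snap(n,f):
    a=np.array(manip.capture(n)); cv2.imwrite(f"pics/{f}.png",a[:,:,::-1]); return a
E
python3 - <<'E'
from h import *
snap("top","t0");snap("side","s0")
for n in("top","side"):
    m,R,t=cam(n);print(n,-R.T@t,R[2],m["fx"])
o=manip.get_obs();print(o["ee_pos"],o["eef_rot"],o["t"])
E
```

```text
top [ 521.58833931   -6.53560332 1008.63295685] [ 0.11386251 -0.00764427 -0.99346711] 440.886158242411
side [  501.43115328 -1017.13325135   705.29929457] [ 0.08568131  0.83269514 -0.54706263] 493.28275489778207
[ 144.30986071 -555.87594037  230.20575588] [ 9.91959310e-01  1.26552676e-01  3.81180197e-05 -1.07089035e-03] 0.1
```

View pics/t0.png

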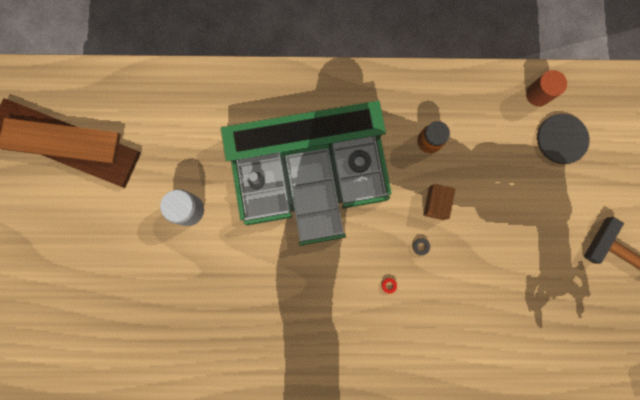

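View pics/s0.png

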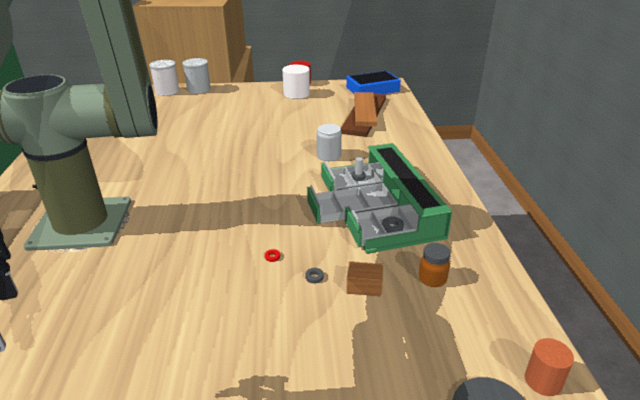

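The top view shows, left to right, the bolt tray (bolt at 256,178), the empty tray standing out (front about 321,240) and the bearing tray (ring at 359,160). There are three ring candidates: the dark ring in the tray (359,160), a smaller grey ring on the bench (421,246) and a red one (389,285). The one in the tray is the larger non-red ring, so it is the one meant. I'll confirm that in an enlarged crop.

```bash
python3 - <<'E'
from h import *
a=cv2.imread("pics/t0.png")
c=a[90:260,215:440]; cv2.imwrite("pics/c0.png",cv2.resize(c,None,fx=3.5,fy=3.5,interpolation=cv2.INTER_CUBIC))
hsv=cv2.cvtColor(a,cv2.COLOR_BGR2HSV)
g=cv2.inRange(hsv,(50,90,30),(85,255,255)); g[:,:200]=0;g[:,420:]=0
n,l,s,ce=cv2.connectedComponentsWithStats(g)
for i in range(1,n):
    if s[i][4]>15: print(s[i],ce[i])
E
```

```text
[ 222  101  169  119 3283] [302.27231191 137.89734998]
[343 196  46  11 155] [366.41290323 201.24516129]
[244 213  47  11 171] [268.22222222 218.50292398]
[300 235  45  10  83] [321.1686747  239.56626506]
```

View pics/c0.png

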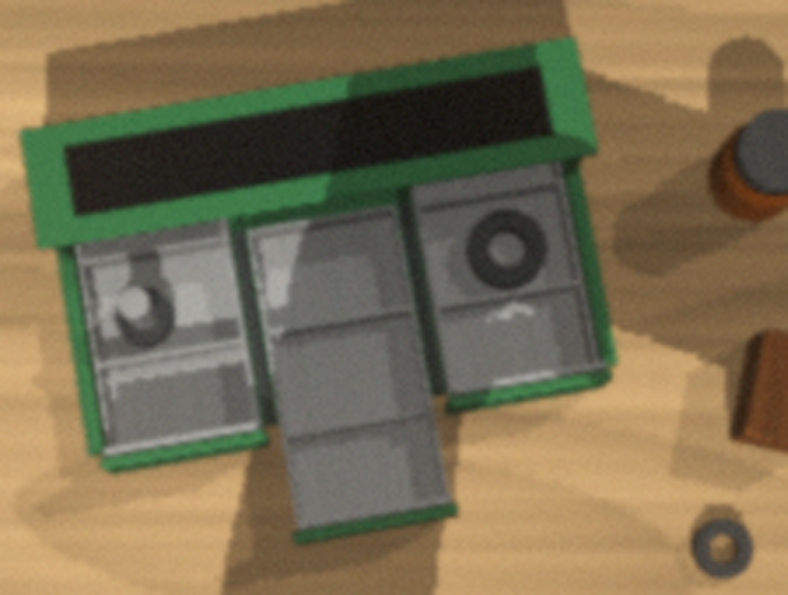

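The crop confirms it: the ring at crop (506,250) lies in the right tray and is clearly bigger than the bench ring at (722,548). Next I measure the panel fronts at z=54.

```bash
python3 - <<'E'
from h import *
P=lambda u,v,z:ray("top",215+u/3.5-.4,90+v/3.5-.4,z)
for n,a,b in(("bolt",(105,470),(267,443)),("empty",(296,541),(456,514)),("bearing",(450,411),(609,383))):
    A,B=P(*a,54),P(*b,54);d=A-B;print(n,A.round(1),B.round(1),"mid",((A+B)/2).round(1),"w",np.hypot(*d[:2]).round(1),"yaw",np.arctan2(-d[0],d[1]).round(3))
print("ring",P(506,250,22).round(1), "lip inner bearing", P(450,395,60).round(1),P(603,370,60).round(1))
g=cv2.inRange(cv2.cvtColor(cv2.imread("pics/t0.png"),cv2.COLOR_BGR2HSV),(50,90,30),(85,255,255))
for n,x0,x1,y0,y1 in(("bear",348,384,190,210),("empty",304,340,230,248),("bolt",250,286,207,226)):
    pts=[]
    for x in range(x0,x1):
        y=np.flatnonzero(g[y0:y1,x]); 
        if len(y): pts.append(ray("top",x,y0+y.max()+.5,54)[:2])
    p=np.array(pts);k=np.polyfit(p[:,1],p[:,0],1);print(n,"fit yaw",np.arctan(-k[0]).round(3),p.mean(0).round(1))
E
```

```text
bolt [590.  152.9  54. ] [607.4  52.9  54. ] mid [598.7 102.9  54. ] w 101.5 yaw 0.172
empty [546.9  34.3  54. ] [564.1 -64.4  54. ] mid [555.5 -15.1  54. ] w 100.1 yaw 0.172
bearing [628.1 -60.7  54. ] [ 646.3 -160.1   54. ] mid [ 637.2 -110.4   54. ] w 101.0 yaw 0.181
ring [737.5 -99.   22. ] lip inner bearing [637.4 -60.4  60. ] [ 653.7 -155.5   60. ]
bear fit yaw 0.167 [ 636.8 -109.5]
empty fit yaw 0.181 [555.3 -13.9]
bolt fit yaw 0.177 [597.6 103.5]
```

The right tray holds the bearing. The rack yaw is about 0.176 rad, the empty panel is at (555,-14), its home front is at about (617,-3), and the inner side of the bearing lip is at about (646,-108). First I move above the pre-push point with the fingers shut.

```bash
cat >> h.py <<'E'
from scipy.spatial.transform import Rotation as Ro
def go(p,yaw=0.176):
    o=manip.get_obs();R=Ro.from_quat(o["eef_rot"]).as_matrix();d=R.T@(np.array(p)-o["ee_pos"])
    y=np.arctan2(R[1,0],R[0,0]);print("t",round(o["t"],2),"pos",o["ee_pos"].round(1),"yaw",y.round(3),"units",(d/40).round(3),"spin",round(np.degrees(y-yaw)/5,3),"F",np.round(o["contact_force"],1))
E
python3 -c "
from h import *
go([516,-21,230])"
```

```text
t 0.1 pos [ 144.3 -555.9  230.2] yaw 0.254 units [ 12.352 -10.611   0.032] spin 0.891 F [ 0.5 -0.3 -0.3]
```

arm_command --commands '[{"tx":12.35,"ty":-10.6,"tz":0,"spin":0.89},{"tx":12.35,"ty":-10.6,"tz":0,"spin":0.89},{"tx":12.35,"ty":-10.6,"tz":0,"spin":0.89},{"tx":12.35,"ty":-10.6,"tz":0,"spin":0.89},{"tx":12.35,"ty":-10.6,"tz":0,"spin":0.89},{"tx":12.35,"ty":-10.6,"tz":0,"spin":0.89},{"tx":12.35,"ty":-10.6,"tz":0,"spin":0.89},{"tx":12.35,"ty":-10.6,"tz":0,"spin":0.89},{"tx":12.35,"ty":-10.6,"tz":0,"spin":0.89},{"tx":12.35,"ty":-10.6,"tz":0,"spin":0.89},{"tx":12.35,"ty":-10.6,"tz":0,"spin":0.89},{"tx":12.35,"ty":-10.6,"tz":0,"spin":0.89},{"tx":12.35,"ty":-10.6,"tz":0,"spin":0.89},{"tx":12.35,"ty":-10.6,"tz":0,"spin":0.89},{"tx":12.35,"ty":-10.6,"tz":0,"spin":0.89},{"tx":12.35,"ty":-10.6,"tz":0,"spin":0.89},{"tx":12.35,"ty":-10.6,"tz":0,"spin":0.89},{"tx":12.35,"ty":-10.6,"tz":0,"spin":0.89}]' --claw -1

```text
t: 1.9
ee_pos: [515.5, -23.4, 231.3]
eef_rot: [0.996, 0.087, -0.0, 0.0]
contact_force: [-0.1, -0.1, 0.0]
opening: 0.003
gripper_force: 0.0
```

```bash
python3 -c "
from h import *
go([516,-21,32])"
```

```text
t 1.9 pos [515.5 -23.4 231.3] yaw 0.174 units [ 0.022 -0.058  4.983] spin -0.026 F [-0.1 -0.1  0. ]
```

arm_command --commands '[{"tz":1.2},{"tz":2.4},{"tz":3.6},{"tz":4.8},{"tz":4.98},{"tz":4.98},{"tz":4.98,"tx":0.3},{"tz":4.98,"tx":0.6},{"tz":4.98,"tx":0.8},{"tz":4.98,"tx":1.0},{"tz":4.98,"tx":1.2},{"tz":4.98,"tx":1.4},{"tz":4.98,"tx":1.6},{"tz":4.98,"tx":1.8},{"tz":4.98,"tx":1.95},{"tz":4.98,"tx":2.05},{"tz":4.98,"tx":2.1},{"tz":4.98,"tx":2.1}]'

```text
validation failed for argument at $.co...
```

```bash
python3 - <<'E'
from h import *
o=manip.get_obs();print(o["contact_force"])
a=snap("top","t1");c=a[90:260,215:440,::-1]; cv2.imwrite("pics/c1.png",cv2.resize(c,None,fx=3.5,fy=3.5,interpolation=cv2.INTER_CUBIC))
E
```

```text
[-0.07938564 -0.12866271  0.0478724 ]
```

View pics/c1.png

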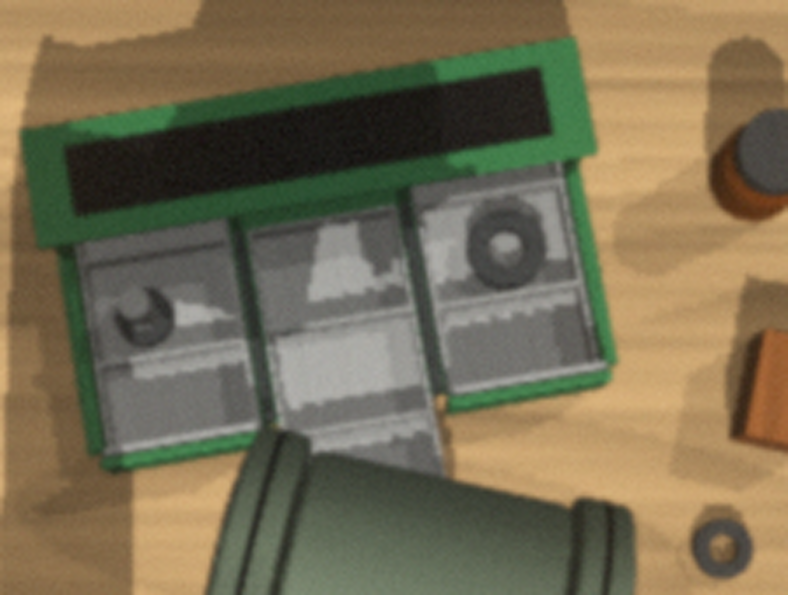

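The move was refused, so nothing has moved: the tray is still out and the arm covers its front. I resend it with every field filled in.

arm_command --commands '[{"tx":0,"ty":0,"tz":1.2,"spin":0},{"tx":0,"ty":0,"tz":2.4,"spin":0},{"tx":0,"ty":0,"tz":3.6,"spin":0},{"tx":0,"ty":0,"tz":4.8,"spin":0},{"tx":0,"ty":0,"tz":4.98,"spin":0},{"tx":0,"ty":0,"tz":4.98,"spin":0},{"tx":0.3,"ty":0,"tz":4.98,"spin":0},{"tx":0.6,"ty":0,"tz":4.98,"spin":0},{"tx":0.8,"ty":0,"tz":4.98,"spin":0},{"tx":1.0,"ty":0,"tz":4.98,"spin":0},{"tx":1.2,"ty":0,"tz":4.98,"spin":0},{"tx":1.4,"ty":0,"tz":4.98,"spin":0},{"tx":1.6,"ty":0,"tz":4.98,"spin":0},{"tx":1.8,"ty":0,"tz":4.98,"spin":0},{"tx":1.95,"ty":0,"tz":4.98,"spin":0},{"tx":2.05,"ty":0,"tz":4.98,"spin":0},{"tx":2.1,"ty":0,"tz":4.98,"spin":0},{"tx":2.1,"ty":0,"tz":4.98,"spin":0}]' --claw -1

```text
t: 3.75
ee_pos: [599.3, -7.3, 31.9]
eef_rot: [0.996, 0.088, 0.0, 0.0]
contact_force: [-1.5, 0.2, -0.4]
opening: -0.001
gripper_force: 0.3
```

arm_command --commands '[{"tx":0.03,"ty":0,"tz":0,"spin":0},{"tx":0.06,"ty":0,"tz":0,"spin":0},{"tx":0.09,"ty":0,"tz":0,"spin":0},{"tx":0.12,"ty":0,"tz":0,"spin":0},{"tx":0.12,"ty":0,"tz":0,"spin":0}]'

```text
t: 4.25
ee_pos: [603.6, -6.6, 32.0]
eef_rot: [0.996, 0.088, 0.0, -0.0]
contact_force: [-1.9, -0.1, -0.7]
opening: -0.004
gripper_force: 1.0
```

arm_command --commands '[{"tx":0.025,"ty":0,"tz":0,"spin":0},{"tx":0.05,"ty":0,"tz":0,"spin":0},{"tx":0.075,"ty":0,"tz":0,"spin":0},{"tx":0.1,"ty":0,"tz":0,"spin":0},{"tx":0.1,"ty":0,"tz":0,"spin":0}]'

```text
t: 4.75
ee_pos: [607.6, -5.8, 32.0]
eef_rot: [0.996, 0.088, 0.0, -0.0]
contact_force: [-2.0, -0.2, -1.5]
opening: 0.001
gripper_force: 1.0
```

arm_command --commands '[{"tx":0.025,"ty":0,"tz":0,"spin":0},{"tx":0.05,"ty":0,"tz":0,"spin":0},{"tx":0.075,"ty":0,"tz":0,"spin":0},{"tx":0.1,"ty":0,"tz":0,"spin":0},{"tx":0.1,"ty":0,"tz":0,"spin":0}]'

```text
t: 5.25
ee_pos: [609.4, -5.5, 32.0]
eef_rot: [0.996, 0.088, -0.002, 0.0]
contact_force: [-6.8, -1.0, 3.3]
opening: 0.004
gripper_force: 4.1
```

arm_command --commands '[{"tx":0.04,"ty":0,"tz":0,"spin":0},{"tx":0.08,"ty":0,"tz":0,"spin":0},{"tx":0.08,"ty":0,"tz":0,"spin":0},{"tx":0.08,"ty":0,"tz":0,"spin":0}]'

```text
t: 5.65
ee_pos: [609.4, -5.5, 32.0]
eef_rot: [0.996, 0.088, -0.006, 0.0]
contact_force: [-15.9, -3.3, 11.8]
opening: 0.001
gripper_force: 8.5
```

The tray is home: no further movement, with the force up to 16 N. I back off, rise and look.

arm_command --commands '[{"tx":-0.5,"ty":0,"tz":0,"spin":0},{"tx":-0.8,"ty":0,"tz":0,"spin":0},{"tx":-0.8,"ty":0,"tz":-1.2,"spin":0},{"tx":-0.8,"ty":0,"tz":-2.4,"spin":0},{"tx":-0.8,"ty":0,"tz":-2.8,"spin":0},{"tx":-0.8,"ty":0,"tz":-2.8,"spin":0}]'

```text
t: 6.25
ee_pos: [587.8, -10.9, 149.7]
eef_rot: [0.996, 0.088, 0.006, 0.002]
contact_force: [-0.5, 0.1, -0.2]
opening: 0.006
gripper_force: 0.0
```

```bash
python3 -c "
from h import *
go([675.6,-104,144],0.176)"
```

```text
t 6.25 pos [587.8 -10.9 149.7] yaw 0.176 units [1.751 2.675 0.176] spin 0.001 F [-0.5  0.1 -0.2]
```

arm_command --commands '[{"tx":0.6,"ty":0.9,"tz":0,"spin":0},{"tx":1.2,"ty":1.8,"tz":0,"spin":0},{"tx":1.75,"ty":2.68,"tz":0,"spin":0},{"tx":1.75,"ty":2.68,"tz":0,"spin":0},{"tx":1.75,"ty":2.68,"tz":0,"spin":0},{"tx":1.75,"ty":2.68,"tz":0,"spin":0}]'

```text
t: 6.85
ee_pos: [669.7, -102.6, 142.6]
eef_rot: [0.996, 0.088, -0.001, -0.001]
contact_force: [-1.0, 0.8, 0.5]
opening: -0.001
gripper_force: 0.0
```

```bash
python3 - <<'E'
from h import *
go([675.6,-104,30],0.176)
a=snap("side","s1");c=a[110:290,270:480,::-1]; cv2.imwrite("pics/c2.png",cv2.resize(c,None,fx=3,fy=3,interpolation=cv2.INTER_CUBIC))
for k,p in(("bay",[675.6,-104,13]),("tcp",manip.get_obs()["ee_pos"])):
    u,v=proj("side",p);print(k,((u-270)*3,(v-110)*3))
E
```

```text
t 6.85 pos [ 669.7 -102.6  142.6] yaw 0.176 units [0.145 0.065 2.815] spin 0.006 F [-1.   0.8  0.5]
bay (np.float64(284.21880669267836), np.float64(357.6173895978957))
tcp (np.float64(283.5606651617496), np.float64(214.19908526145386))
```

View pics/c2.png

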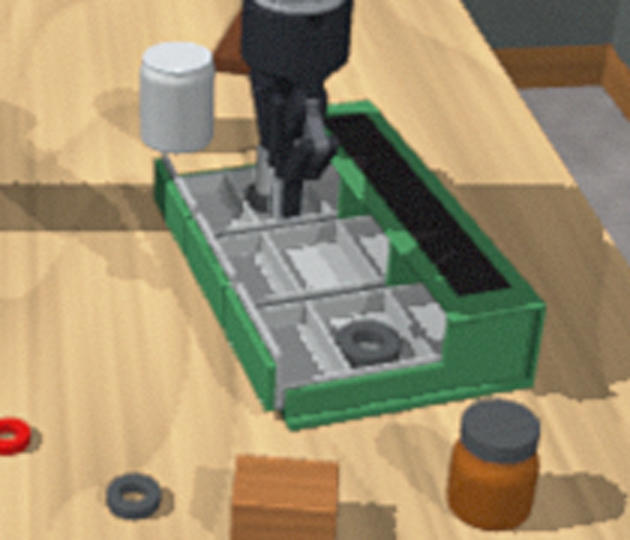

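The empty tray's front is now flush with the others. The bay point projects to crop (284,357), inside the bearing tray's front bay between the lip and the cross wall. I descend into it.

arm_command --commands '[{"tx":0.1,"ty":0.05,"tz":0,"spin":0},{"tx":0.1,"ty":0.05,"tz":0.8,"spin":0},{"tx":0.1,"ty":0.05,"tz":1.6,"spin":0},{"tx":0.1,"ty":0.05,"tz":2.2,"spin":0},{"tx":0.1,"ty":0.05,"tz":2.6,"spin":0},{"tx":0.1,"ty":0.05,"tz":2.8,"spin":0},{"tx":0.1,"ty":0.05,"tz":2.8,"spin":0}]'

```text
t: 7.6
ee_pos: [674.5, -104.3, 31.3]
eef_rot: [0.996, 0.088, -0.001, -0.0]
contact_force: [0.3, 0.1, 0.0]
opening: -0.001
gripper_force: 0.0
```

arm_command --commands '[{"tx":-0.2,"ty":0,"tz":0,"spin":0},{"tx":-0.35,"ty":0,"tz":0,"spin":0},{"tx":-0.45,"ty":0,"tz":0,"spin":0},{"tx":-0.55,"ty":0,"tz":0,"spin":0},{"tx":-0.65,"ty":0,"tz":0,"spin":0},{"tx":-0.8,"ty":0,"tz":0,"spin":0},{"tx":-0.95,"ty":0,"tz":0,"spin":0},{"tx":-1.1,"ty":0,"tz":0,"spin":0},{"tx":-1.25,"ty":0,"tz":0,"spin":0},{"tx":-1.4,"ty":0,"tz":0,"spin":0},{"tx":-1.55,"ty":0,"tz":0,"spin":0},{"tx":-1.7,"ty":0,"tz":0,"spin":0},{"tx":-1.85,"ty":0,"tz":0,"spin":0},{"tx":-2.0,"ty":0,"tz":0,"spin":0},{"tx":-2.15,"ty":0,"tz":0,"spin":0},{"tx":-2.3,"ty":0,"tz":0,"spin":0},{"tx":-2.45,"ty":0,"tz":0,"spin":0},{"tx":-2.6,"ty":0,"tz":0,"spin":0},{"tx":-2.7,"ty":0,"tz":0,"spin":0},{"tx":-2.8,"ty":0,"tz":0,"spin":0}]'

```text
t: 9.6
ee_pos: [564.1, -124.2, 31.9]
eef_rot: [0.996, 0.088, -0.0, -0.0]
contact_force: [3.1, -0.7, -0.4]
opening: 0.002
gripper_force: 1.4
```

arm_command --commands '[{"tx":-0.05,"ty":0,"tz":0,"spin":0},{"tx":-0.1,"ty":0,"tz":0,"spin":0},{"tx":-0.15,"ty":0,"tz":0,"spin":0},{"tx":-0.2,"ty":0,"tz":0,"spin":0},{"tx":-0.25,"ty":0,"tz":0,"spin":0},{"tx":-0.3,"ty":0,"tz":0,"spin":0},{"tx":-0.3,"ty":0,"tz":0,"spin":0}]'

```text
t: 10.3
ee_pos: [554.2, -126.0, 31.9]
eef_rot: [0.996, 0.088, 0.002, -0.0]
contact_force: [7.1, 1.4, -5.3]
opening: 0.001
gripper_force: 3.8
```

arm_command --commands '[{"tx":-0.04,"ty":0,"tz":0,"spin":0},{"tx":-0.08,"ty":0,"tz":0,"spin":0},{"tx":-0.08,"ty":0,"tz":0,"spin":0},{"tx":-0.08,"ty":0,"tz":0,"spin":0}]'

```text
t: 10.7
ee_pos: [554.3, -126.0, 32.1]
eef_rot: [0.996, 0.087, 0.005, -0.0]
contact_force: [16.4, 3.8, -11.5]
opening: 0.0
gripper_force: 8.1
```

The tray is at its stop. I ease off the lip and lift out.

arm_command --commands '[{"tx":0.2,"ty":0,"tz":0,"spin":0},{"tx":0.4,"ty":0,"tz":0,"spin":0},{"tx":0.4,"ty":0,"tz":0,"spin":0},{"tx":0.4,"ty":0,"tz":-0.6,"spin":0},{"tx":0.4,"ty":0,"tz":-1.4,"spin":0},{"tx":0.4,"ty":0,"tz":-2.4,"spin":0},{"tx":0.4,"ty":0,"tz":-3.6,"spin":0},{"tx":0.4,"ty":0,"tz":-4.6,"spin":0},{"tx":-0.6,"ty":0,"tz":-4.6,"spin":0},{"tx":-1.6,"ty":0,"tz":-4.6,"spin":0},{"tx":-2.4,"ty":0,"tz":-4.6,"spin":0},{"tx":-2.4,"ty":0,"tz":-4.6,"spin":0},{"tx":-2.4,"ty":0,"tz":-4.6,"spin":0}]'

```text
t: 12.0
ee_pos: [454.6, -144.0, 216.1]
eef_rot: [0.996, 0.087, 0.0, -0.0]
contact_force: [0.5, -1.2, 0.0]
opening: -0.0
gripper_force: 0.0
```

```bash
python3 - <<'E'
from h import *
a=snap("side","s2");c=a[110:310,250:480,::-1]; cv2.imwrite("pics/c3.png",cv2.resize(c,None,fx=3,fy=3,interpolation=cv2.INTER_CUBIC))
E
```

```text
(no output)
```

View pics/c3.png

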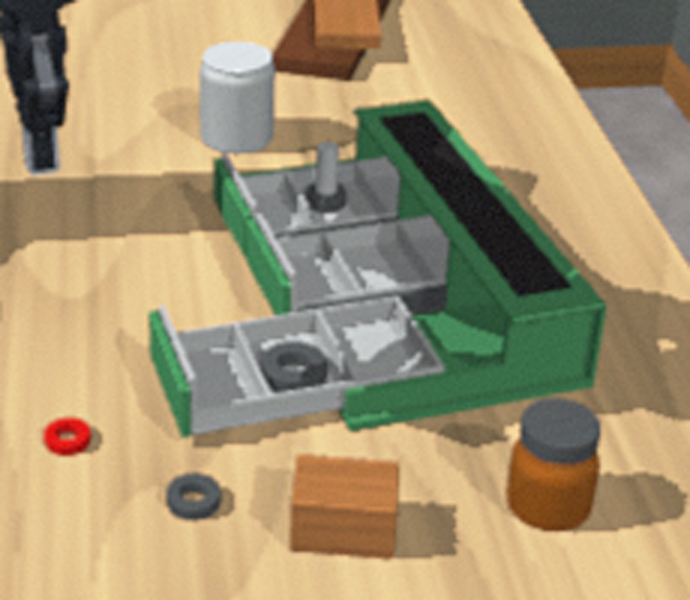

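The bearing tray is fully out with the ring lying in it (293,365). The bolt stands at (327,180), the other two fronts are flush, and the can, block and jar are where they were.

```bash
python3 -c "
from plant import manip
print(manip.finish_job())"
```

```text
the job is handed in; nothing more can be done
None
```

I handed the job in at about 12 s: the empty tray is fully home and the bearing tray is out at its stop with the ring lying in it; in the last picture the bolt tray is still shut and the bolt, can, block and jar look undisturbed.

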